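# Pad the headstock and lock the cam clamp

### The job

Hang the cork saddle pad astride the top edge of the headstock, centred opposite the clamp's cam, and let go of it. Then grip the red knob, push it fully down against its spring, twist it a quarter turn clockwise (seen from above) to its stop so that the cam presses on the pad, and finish while still gripping the knob and holding it seated. Leave the mug, hammer, gauge, pegs and jar where they are.

Things in the scene. Friction and masses are not known exactly. Their poses are not given: they have to be found in the camera images.
- clamp: Fixed red steel cam clamp holding a wooden headstock on edge. Origin: on the counter under the headstock's middle; x along it, y from it to the cam post, z up. Headstock: slab 180 mm long (x), 16 mm thick (y -8 to 8), level top edge at z = 85 mm; lower neck stub at its -x end. Jaws reach z = 42 mm. Cam post at x 0, y +50 mm: red collar, radius 28 mm, to z = 56 mm, then black cam, then red knob.
- drape_spot (a point): Point on the headstock's top edge opposite the cam post (clamp x = 0, y = 0, z = 85 mm): the pad's place.
- saddle: Loose cork pad, a rigid inverted U (about 120 g) with a brass fin on top to grip; stands on its legs. Origin: centre of underside, level with the leg ends; z up, x along the headstock when hung (either way round). 48 mm long (x), 36 mm wide (y); legs 5 mm thick, 26 mm apart; bridge from z = 35 to 40 mm; fin 10 mm thick (x), 30 mm wide (y), z = 40 to 68 mm.
- saddle_crown (a point): Centre of the underside of the pad's bridge, 35 mm above the pad's origin; rests on the headstock's edge when hung (then 85 mm above the counter).
- knob: Red knob over the cam post: an upright grip bar 14 mm thick (x) and 44 mm long (y) on a round flange of radius 23 mm. Origin on the turning axis, at counter level when not pushed; flange top at z = 104 mm, bar from 104 to 131 mm. At rest the bar points at the headstock (along the clamp's y); after the quarter turn it lies along the headstock.
- knob_grip (a point): On the knob's axis, 118 mm above the counter when not pushed: middle of the grip bar.
- cam: Black eccentric cam disc of radius 20 mm below the knob, turning and sinking with it; origin on the turning axis. At rest it clears the pad by 7 mm or more; after the quarter turn it reaches 37.4 mm from the axis towards the headstock and presses the pad's near leg against it. Its height is 66 to 82 mm at rest, 58 to 74 mm pushed.
- plunger (a joint): How far the knob is pushed down: 0 to 0.008 m (stop). Spring: about 4 N at rest, 8 N fully down. A bayonet lug blocks the twist until it is pushed about 7 mm; once twisted, the lug also keeps it from rising back past about 6 mm.
- twist (a joint): How far the knob is twisted clockwise seen from above: 0 to 1.57 rad (stop). Spring returns it when let go: about 0.05 N m at rest, 0.14 N m at a quarter turn.
- mug: Blue enamel mug of wood scraps, radius 40 mm, 85 mm high, handle at its +y; bystander. Origin under its centre.
- hammer: Maple hammer, 240 mm long, lying; bystander.
- gauge: Pewter peg gauge, flat plate 45 x 110 x 8 mm (12 mm at one rib); bystander.
- peg_a: Matte ebony peg lying down, 65 mm long, head 24 mm wide; bystander.
- peg_b: Matte ebony peg, like the other; bystander.
- dope: Small amber jar with a metal lid, radius 22 mm, 55 mm high; bystander.
Not all that is in view belongs to the job. Several things look just like the saddle: the one meant starts farthest from the robot's base. There is more than one size of the clamp; the job needs the larger.

How it is judged (in metres and radians):
On the way, in this order (a step that is already met when the one before it is completed fails the run):
1. the pad hangs astride the headstock opposite the cam, let go, the knob not yet pushed or twisted (x of saddle_crown in the frame of clamp between -0.015 and 0.015 m and y of saddle_crown in the frame of clamp between -0.009 and 0.009 m and z of saddle_crown in the frame of clamp between 0.081 and 0.089 m and angle between saddle's own z axis and vertical below 0.12 rad and angle between the x axis of saddle and the x axis of clamp, either way round below 0.2 rad and contact force between the fingers and saddle below 0.1 N and value of joint plunger below 0.003 m and value of joint twist below 0.3 rad), for 0.3 s.
2. the knob is pushed fully down before it is twisted (value of joint plunger above 0.0063 m and value of joint twist below 0.5 rad).
At the end, for the whole second after the job is handed in: For the last second: fingers on the knob (>1 N), it is still, pushed >5.5 mm, twisted >1.36 rad; cam presses the pad (>0.3 N); pad untouched by the fingers, hung upright (0.12 rad) on the edge, square (0.2 rad), within 15 mm along, 9 mm across, 4 mm in height (x of saddle_crown in the frame of clamp between -0.015 and 0.015 m and y of saddle_crown in the frame of clamp between -0.009 and 0.009 m and z of saddle_crown in the frame of clamp between 0.081 and 0.089 m and angle between saddle's own z axis and vertical below 0.12 rad and angle between the x axis of saddle and the x axis of clamp, either way round below 0.2 rad and contact force between the fingers and saddle below 0.1 N and value of joint plunger above 0.0055 m and value of joint twist above 1.36 rad and velocity of joint twist between -0.3 and 0.3 rad/s and contact force between the fingers and knob above 1 N and contact force between cam and saddle above 0.3 N and linear speed of saddle below 0.03 m/s); the arm keeps its last pose, push and grip.
It fails at once if a bystander is moved by more than 30 mm or the mug is tipped (distance of any of mug, hammer, gauge, peg_a, peg_b, dope from where it was at the start of the episode above 0.03 m or angle between mug's own z axis and vertical above 0.35 rad).
It also fails if it takes over 58 s, if anything falls off the work surface, if the arm or the gripper's body presses on something with over 40 N, if the wrist force passes 120 N, or if a joint passes its speed limit or range.

### The arm

A 6-joint arm with a two-finger parallel gripper is mounted at the origin on the work surface. World frame = base frame: x ahead of the robot, y to its left, z up, the work surface at z = 0. Lengths are in mm, angles in rad, forces in N, time in s.
With the tool pointing down it reaches from about 275 to 825 mm from the base axis. Payload 5.2 kg.
Tool frame: the origin (TCP) lies at the very end of the fingers, on their centre line; the grasp point (between the pads) lies 19 mm behind it; z points along the fingers, y is the direction in which the jaws open and shut (so a half turn about z gives the same grasp; the last joint's range is limited). The gripper opens to 93 mm and grips with 3 to 60 N. Pads are 15 mm wide; open, the fingers measure 128 mm over their backs; the gripper's body (75 mm by 188 mm) begins 65 mm behind the grasp point.
Start: joints at [-1.353, 0.259, 1.535, -0, 1.348, -0.203], TCP at [224.691, -502.015, 218.653] pointing down, gripper open.
Joint ranges: [-3.14, 3.14], [-0.91, 2.08], [0.19, 2.58], [-1.22, 4.36], [0.22, 2.71], [-3.12, 3.12]. Speed limits (rad/s): [2.57, 2.57, 3.14, 3.14, 3.14, 3.14].

### API

Orientations are given as [roll, pitch, yaw] about the fixed x, y, z axes, in that order (R = Rz(yaw) Ry(pitch) Rx(roll)).
In Python, from bench import robot gives the robot as it stands. The module is installed in compiled form; this text tells all that it offers. Calls block until the motion is done:
- robot.move_ptp(position, orientation): joint-space move of the TCP to a pose.
- robot.move_linear(position, ori=None, speed=150, f_stop=None): straight line of the TCP; ori=None keeps the orientation; speed is the mean speed in mm/s. With f_stop (N) it stops when the force on the tool has changed by that much, and returns True; else False.
- robot.move_j(angles): joint-space move.
- robot.move_gripper(opening): opening from 0.0 (shut) to 1.0 (fully open); the grip force is fixed at half the most; returns when the fingers have stopped.
- robot.sleep(seconds).
- robot.inverse_kinematics(position, orientation): joint angles nearest the present ones, or None.
- robot.get_image(name): name is "scene" or "top"; returns a dict with "img" (420x560x3 uint8, blue, green, red), "fovy" (degrees; the focal length in pixels is half the picture's height over the tangent of half this angle, whatever the lens; pixels are square), "cx", "cy" (the principal point, pixels), "eye" and "orientation" of the camera in the world. Camera axes: x right, y down, z forward; pixel columns grow to the right and rows downward; lengths in mm; the calibration is good to about 2 mm. A picture is of the moment at which its call begins. There is no depth.
A pose or a line that the arm cannot do raises robot.MotionError and nothing moves.
- robot.hand_in(): hands the job in, once; it reports no verdict.
Readings, each from a call of its own:
- robot.current_t(): time.
- robot.current_qpos(): joint angles.
- robot.current_joint_vel(): joint speeds.
- robot.current_joint_efforts(): joint torques, N m.
- robot.current_tcp_pos(): TCP position.
- robot.current_eef_rot(): TCP orientation.
- robot.current_contact_force(): force on the tool from outside, world axes, zero at the start.
- robot.current_ft_torque(): the same for the moment, N m.
- robot.current_gripper_width(): opening from 0.0 (shut) to 1.0 (fully open).
Only numpy, scipy, OpenCV 4.12 (cv2) and the standard library are available. Lean on these libraries where they do the work, as an engineer would, in place of code of your own. Each camera call takes 0.05 s, during which the arm holds its last target.

## Working session

There is one attempt and no reset: what is moved stays moved. The work goes in short steps, each a Python script; the robot and the scene stay as the last script left them, time stands still between calls to the robot, and variables do not carry over. Pictures are saved under pics/ and viewed, and the job is handed in when it is done.

```bash
mkdir -p pics
python3 - <<'E'
from bench import robot
import cv2,json,numpy as np
for n in("scene","top"):
    d=robot.get_image(n); cv2.imwrite(f"pics/{n}0.png",d["img"])
    print(n,{k:(np.array(v).tolist()) for k,v in d.items() if k!="img"})
    np.save(f"{n}0.npy",{k:v for k,v in d.items()},allow_pickle=True)
print(robot.current_t(),robot.current_eef_rot(),robot.current_gripper_width())
E
```

```text
scene {'fovy': 50.71014182977601, 'cx': 282.30935836501095, 'cy': 200.55526015860477, 'eye': [1198.73222500284, 545.5181603545722, 891.2369520210106], 'orientation': [-2.3074471052338903, 0.01690037993882476, 2.2535869571239684]}
top {'fovy': 56.674777873005795, 'cx': 278.53325414972664, 'cy': 202.69274572834365, 'eye': [462.39265738969726, -30.527215432960617, 1088.8869993320623], 'orientation': [-3.0754393858718485, 0.007881831844824605, -1.5620220023276241]}
0.1 [-3.13999009e+00 -3.05940478e-04  4.20805383e-01] 0.996590887100411
```

```bash
ls .
```

```text
pics
scene0.npy
top0.npy
```

View pics/top0.png

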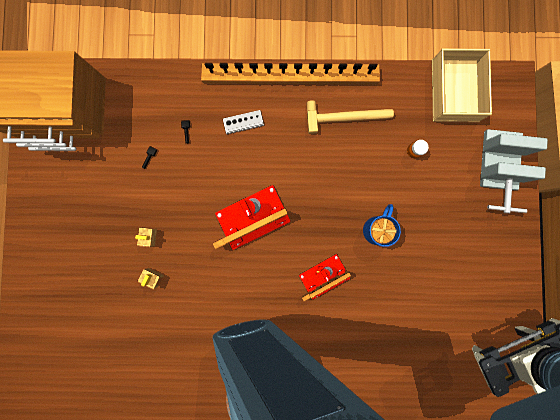

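View pics/scene0.png

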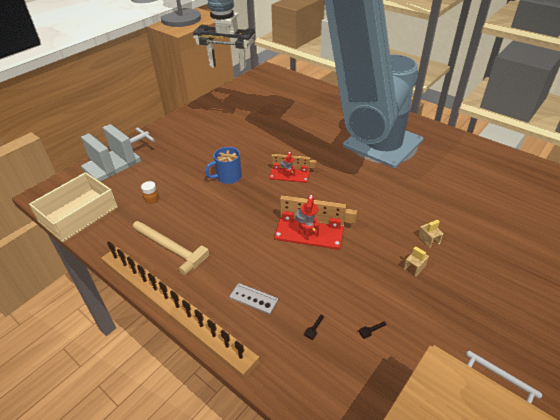

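```bash
cat > h.py <<'E'
import numpy as np,cv2
from scipy.spatial.transform import Rotation as R
def cam(d):
    f=210/np.tan(np.radians(d["fovy"])/2)
    K=np.array([[f,0,d["cx"]],[0,f,d["cy"]],[0,0,1.]])
    return K,R.from_euler('xyz',d["orientation"]).as_matrix(),np.array(d["eye"])
def proj(d,P):
    K,M,e=cam(d); p=(np.atleast_2d(P)-e)@M@K.T
    return p[:,:2]/p[:,2:]
def ray(d,uv,z):
    K,M,e=cam(d); r=M@np.linalg.solve(K,[uv[0],uv[1],1]); return e+r*(z-e[2])/r[2]
def load(n): return np.load(n,allow_pickle=True).item()
def Rz(a): return np.array([[np.cos(a),-np.sin(a),0],[np.sin(a),np.cos(a),0],[0,0,1]])
def clampc(o,a): # wire points
    return
E
python3 - <<'E'
from h import *
t=load("top0.npy");s=load("scene0.npy")
def crop(d,x0,y0,w,h,k,n): cv2.imwrite("pics/"+n,cv2.resize(d["img"][y0:y0+h,x0:x0+w],None,fx=k,fy=k,interpolation=cv2.INTER_CUBIC))
crop(t,205,175,100,80,8,"t_clamp.png"); crop(t,125,220,60,75,8,"t_sad.png")
crop(s,265,185,100,70,8,"s_clamp.png"); crop(s,395,210,60,70,8,"s_sad.png")
for uv in [(250,217),(325,275),(146,237),(149,279)]: print(uv,ray(t,uv,50))
print(proj(t,[0,0,0]))
E
```

```text
(250, 217) [492.2515768   54.08056209  50.        ]
(325, 275) [ 340.93763953 -146.03259635   50.        ]
(146, 237) [436.59063259 330.71845385  50.        ]
(149, 279) [325.94144282 319.28792816  50.        ]
[[268.94753743 399.23599388]]
```

View pics/t_clamp.png

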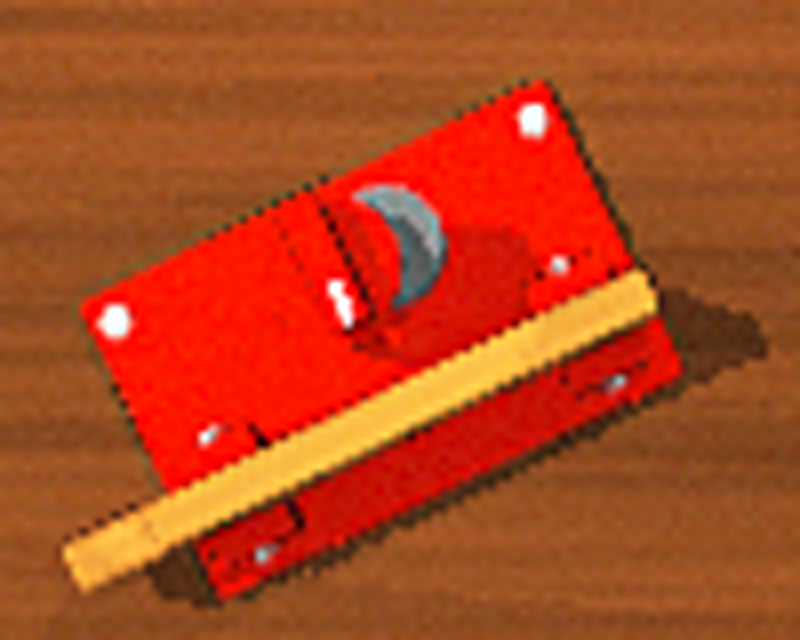

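View pics/t_sad.png

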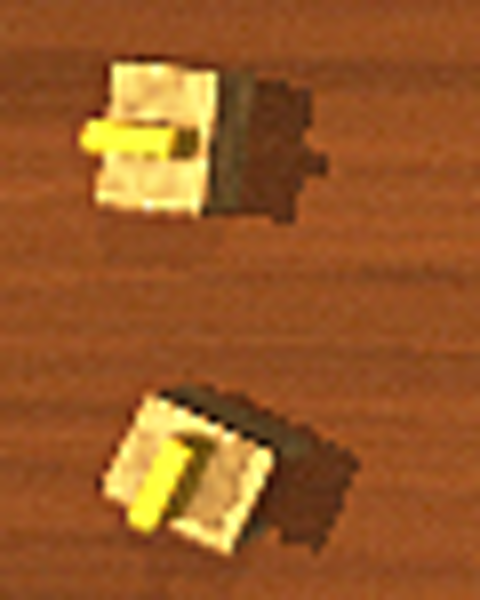

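View pics/s_clamp.png

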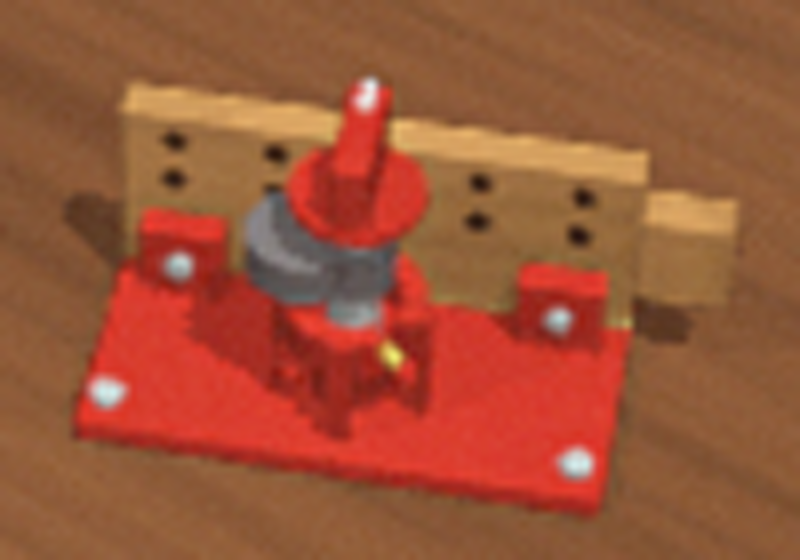

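View pics/s_sad.png

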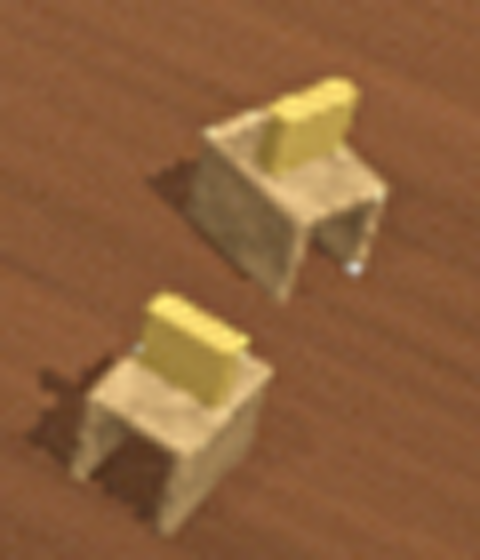

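```bash
cat > fit.py <<'E'
from h import *
from scipy.optimize import least_squares
t=load("top0.npy");s=load("scene0.npy")
def full(p,x0,y0,k=8): return (np.array(p,float)+.5)/k-.5+[x0,y0]
def fit(obs,o0):
    # obs list (cam, P, uv) 
    def res(q): return np.concatenate([(proj(d,Rz(q[2])@np.array(P,float)+[q[0],q[1],0])[0]-uv) for d,P,uv in obs])
    r=least_squares(res,o0,x_scale=[10,10,.1],loss='soft_l1'); return r.x,res(r.x).reshape(-1,2)
T=(205,175);S=(265,185)
ob=[(s,(90,-8,85),full((126,85),*S)),(s,(90,8,85),full((124,112),*S)),(s,(-90,-8,85),full((648,152),*S)),(s,(-90,8,85),full((643,182),*S)),
(t,(90,8,85),full((640,270),*T)),(t,(90,-8,85),full((658,300),*T)),(t,(-90,8,85),full((142,515),*T)),(t,(-90,-8,85),full((168,560),*T))]
qc,rc=fit(ob,[490,54,-1.1]); print("clamp",qc,"\n",rc.round(2))
for nm in "st":
    q,r=fit([o for o in ob if o[0] is (s if nm=='s' else t)],[490,54,-1.1]); print(nm,q)
T=(125,220);S=(395,210)
# saddle: x axis up in image (=+X world)
ob=[(t,(24,18,40),full((112,62),*T)),(t,(24,-18,40),full((218,70),*T)),(t,(-24,18,40),full((95,207),*T)),(t,(-24,-18,40),full((205,213),*T)),
(t,(5,15,68),full((83,118),*T)),(t,(-5,15,68),full((81,148),*T)),
(s,(24,18,40),full((185,455),*S)),(s,(24,-18,40),full((90,400),*S)),(s,(-24,18,40),full((273,372),*S)),
(s,(5,-15,68),full((148,312),*S)),(s,(-5,-15,68),full((163,293),*S)),(s,(5,15,68),full((232,357),*S)),(s,(-5,15,68),full((248,342),*S))]
qs,rs=fit(ob,[437,331,0]); print("saddle",qs,"\n",rs.round(2))
for nm in "st":
    q,r=fit([o for o in ob if o[0] is (s if nm=='s' else t)],[437,331,0]); print(nm,q)
np.save("q0.npy",[qc,qs])
def box(x0,x1,y0,y1,z0,z1):
    c=np.array([(x,y,z) for x in(x0,x1) for y in(y0,y1) for z in(z0,z1)],float)
    return [(c[i],c[j]) for i in range(8) for j in range(i) if (c[i]!=c[j]).sum()==1]
def circ(x,y,z,r):
    a=np.linspace(0,2*np.pi,33);c=np.c_[x+r*np.cos(a),y+r*np.sin(a),0*a+z];return list(zip(c[:-1],c[1:]))
CL=box(-90,90,-8,8,40,85)+box(-7,7,28,72,104,131)+circ(0,50,104,23)+circ(0,50,56,28)
SA=box(-24,24,-18,18,0,40)+box(-5,5,-15,15,40,68)
def draw(d,E,q,x0,y0,w,h,k,n,im=None):
    im=cv2.resize(d["img"][y0:y0+h,x0:x0+w],None,fx=k,fy=k,interpolation=cv2.INTER_CUBIC) if im is None else im
    for a,b in E:
        p=[(proj(d,Rz(q[2])@v+[q[0],q[1],q[3] if len(q)>3 else 0])[0]-[x0,y0]+.5)*k for v in(a,b)]
        cv2.line(im,tuple(int(v) for v in p[0].round()),tuple(int(v) for v in p[1].round()),(255,255,0),1)
    if n: cv2.imwrite("pics/"+n,im)
    return im
if __name__=="__main__":
    a=draw(t,CL,qc,205,175,100,80,4,None);b=draw(s,CL,qc,265,185,100,80,4,None)
    c=draw(t,SA,qs,125,220,60,60,5,None);e=draw(s,SA,qs,395,230,60,60,5,None)
    c=cv2.copyMakeBorder(np.hstack([c,e]),0,0,0,200,cv2.BORDER_CONSTANT)
    cv2.imwrite("pics/ov0.png",np.vstack([cv2.resize(np.hstack([a,b]),(800,320)),c[:280]]))
E
python3 fit.py
```

```text
clamp [468.73664209  38.55354771  -1.09208852] 
 [[-0.04 -0.29]
 [-1.    0.17]
 [ 0.37 -0.48]
 [ 0.4  -0.23]
 [-0.02 -1.11]
 [ 0.54  0.66]
 [-0.17 -0.05]
 [-0.66 -0.1 ]]
s [469.3120677   38.91862622  -1.1017163 ]
t [468.58284707  38.33999138  -1.08753221]
saddle [ 4.37068434e+02  3.39280187e+02 -7.92524038e-02] 
 [[-0.07 -0.09]
 [-0.08  0.09]
 [ 0.06 -0.39]
 [-0.41  0.05]
 [-0.04  0.21]
 [-0.22  0.28]
 [ 0.57  0.61]
 [-0.37 -0.25]
 [-0.27 -0.05]
 [-0.43 -0.4 ]
 [-0.13 -0.26]
 [-0.07  0.3 ]
 [ 0.08 -0.12]]
s [ 4.36981464e+02  3.39538676e+02 -9.01238671e-02]
t [ 4.37181863e+02  3.38940757e+02 -7.17207183e-02]
```

View pics/ov0.png

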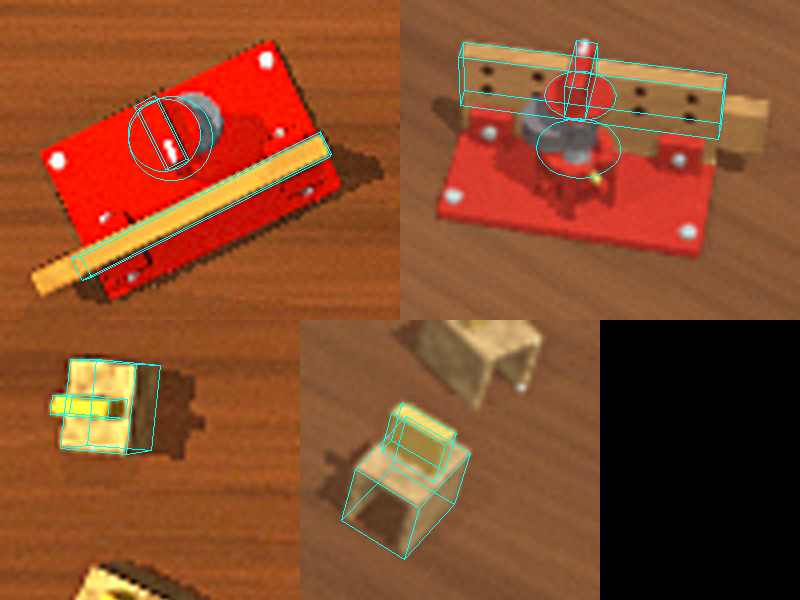

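```bash
python3 - <<'E'
from bench import robot
from h import *
qc,qs=np.load("q0.npy"); pi=np.pi
yaw=qs[2]+pi/2
K=Rz(qc[2])@[0,50,0]+[qc[0],qc[1],0]
for p,y in [((qs[0],qs[1],45),yaw),((qc[0],qc[1],95),qc[2]+pi/2),((K[0],K[1],100),qc[2]+pi/2),((K[0],K[1],100),qc[2])]:
    print(p,robot.inverse_kinematics(list(p),[pi,0,y]))
robot.move_gripper(0.55)
robot.move_ptp([qs[0],qs[1],160],[pi,0,yaw])
print(robot.current_t(),robot.current_tcp_pos(),robot.current_eef_rot(),robot.current_gripper_width())
for n in("scene","top"):
    d=robot.get_image(n); cv2.imwrite(f"pics/{n}1.png",d["img"])
E
python3 -c "
import cv2,numpy as np
a=cv2.imread('pics/scene1.png')[130:330,310:510];b=cv2.imread('pics/top1.png')[150:350,60:260]
cv2.imwrite('pics/c1.png',cv2.resize(np.hstack([a,b]),None,fx=2,fy=2))"
```

```text
(np.float64(437.0684335064266), np.float64(339.2801869283168), 45) [ 4.58482327e-01  4.39830691e-01  1.74113653e+00 -4.44089210e-16
  9.60625436e-01  5.37734731e-01]
(np.float64(468.73664209069653), np.float64(38.55354770936771), 95) [-1.55754809e-01  2.44167644e-01  1.89014637e+00 -4.44089210e-16
  1.00727864e+00  9.36333710e-01]
(np.float64(513.1161865602276), np.float64(61.5851788430264), 100) [-9.66237146e-02  3.13135665e-01  1.77587324e+00 -4.44089210e-16
  1.05258375e+00  9.95464804e-01]
(np.float64(513.1161865602276), np.float64(61.5851788430264), 100) [-9.66237146e-02  3.13135665e-01  1.77587324e+00 -4.44089210e-16
  1.05258375e+00  2.56626113e+00]
3.9917 [437.63411157 338.66808968 160.01434919] [3.14140335e+00 1.28791364e-04 1.49034941e+00] 0.5470392323640111
```

View pics/c1.png

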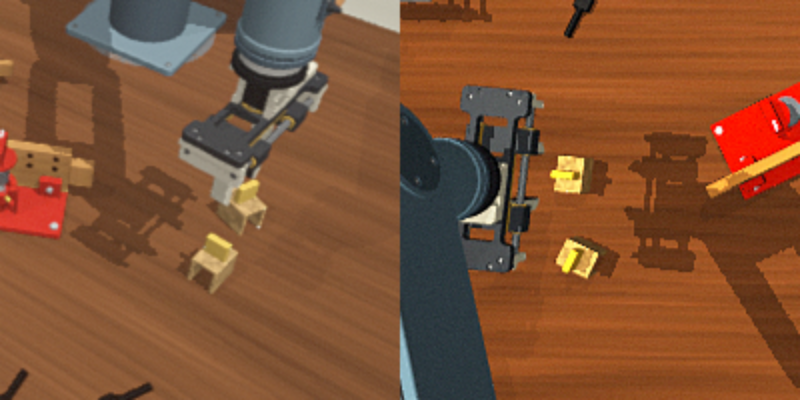

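Run:
```python
from fit import *
P=[[437.6,338.7,160]]
print((proj(s,P)-[310,130])*2,(proj(t,P)-[60,150])*2)
```

```text
clamp [468.73664209  38.55354771  -1.09208852] 
 [[-0.04 -0.29]
 [-1.    0.17]
 [ 0.37 -0.48]
 [ 0.4  -0.23]
 [-0.02 -1.11]
 [ 0.54  0.66]
 [-0.17 -0.05]
 [-0.66 -0.1 ]]
s [469.3120677   38.91862622  -1.1017163 ]
t [468.58284707  38.33999138  -1.08753221]
saddle [ 4.37068434e+02  3.39280187e+02 -7.92524038e-02] 
 [[-0.07 -0.09]
 [-0.08  0.09]
 [ 0.06 -0.39]
 [-0.41  0.05]
 [-0.04  0.21]
 [-0.22  0.28]
 [ 0.57  0.61]
 [-0.37 -0.25]
 [-0.27 -0.05]
 [-0.43 -0.4 ]
 [-0.13 -0.26]
 [-0.07  0.3 ]
 [ 0.08 -0.12]]
s [ 4.36981464e+02  3.39538676e+02 -9.01238671e-02]
t [ 4.37181863e+02  3.38940757e+02 -7.17207183e-02]
[[232.74035843 187.25912529]] [[133.28320649 175.10217554]]
```

Run:
```python
from bench import robot
from h import *
qc,qs=np.load("q0.npy"); pi=np.pi
print(robot.move_linear([qs[0],qs[1],46],[pi,0,qs[2]+pi/2],speed=100,f_stop=8),robot.current_tcp_pos())
robot.move_gripper(0.0)
print(robot.current_gripper_width()*93, robot.current_tcp_pos(),robot.current_eef_rot(),robot.current_contact_force())
robot.move_linear([qs[0],qs[1],150],speed=150)
print(robot.current_gripper_width()*93, robot.current_contact_force(),robot.current_t())
for n in("scene","top"):
    d=robot.get_image(n); np.save(f"{n}2.npy",d,allow_pickle=True)
s=load("scene2.npy");t=load("top2.npy")
a=s["img"][160:310,350:500];b=t["img"][160:310,70:220]
cv2.imwrite('pics/c2.png',cv2.resize(np.hstack([a,b]),None,fx=2.66,fy=2.66))
```

```text
False [437.59014176 339.5431451   46.64193244]
9.865682225191177 [436.91747429 339.21051854  45.86243221] [-3.14126472e+00  1.58728229e-04  1.49147812e+00] [-1.42612231 -0.36043038 -1.0550182 ]
9.66534433333512 [-0.1692902  -0.12412129 -0.83014967] 6.95
```

View pics/c2.png

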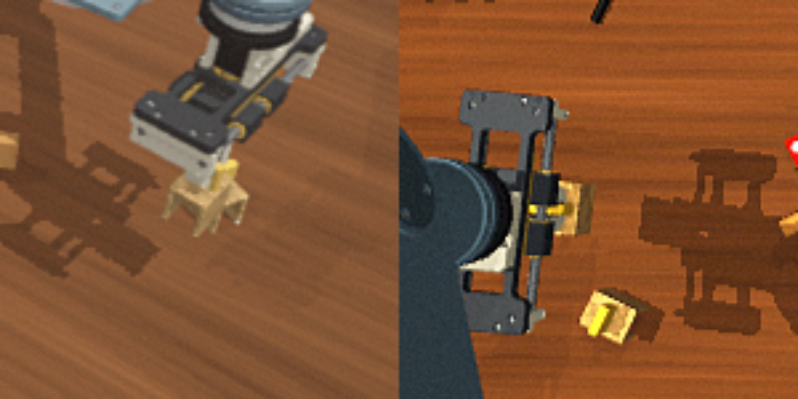

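```bash
python3 - <<'E'
from bench import robot
from h import *
qc,qs=np.load("q0.npy"); pi=np.pi
robot.move_linear([qs[0],qs[1],205],speed=200)
robot.move_ptp([qc[0],qc[1],205],[pi,0,qc[2]+pi/2])
robot.move_linear([qc[0],qc[1],142],speed=120,f_stop=10)
robot.sleep(.3)
print(robot.current_tcp_pos(),robot.current_eef_rot(),robot.current_gripper_width()*93, robot.current_contact_force(),robot.current_t())
for n in("scene","top"):
    d=robot.get_image(n); np.save(f"{n}3.npy",d,allow_pickle=True)
E
cat > v.py <<'E'
import sys,io,contextlib
with contextlib.redirect_stdout(io.StringIO()): from fit import *
from h import *
E
python3 - <<'E'
from v import *
s=load("scene3.npy");t=load("top3.npy")
k=[(s,255,130,100,100),(t,195,170,100,100)]
ims=[cv2.resize(d["img"][y:y+h,x:x+w],None,fx=4,fy=4,interpolation=cv2.INTER_CUBIC) for d,x,y,w,h in k]
ov=[draw(d,CL,qc,x,y,w,h,4,None,im=draw(d,SA,[qc[0],qc[1],qc[2],142-45.9],x,y,w,h,4,None)) for d,x,y,w,h in k]
cv2.imwrite("pics/c3.png",np.hstack([ims[0],ov[0]]));cv2.imwrite("pics/c3t.png",np.hstack([ims[1],ov[1]]))
E
```

```text
[469.17676763  38.49564347 142.62564554] [ 3.14080125e+00 -1.09336980e-03  4.78710253e-01] 9.672547932959459 [ 0.30951462  0.22168539 -1.14220234] 9.6083
```

View pics/c3.png

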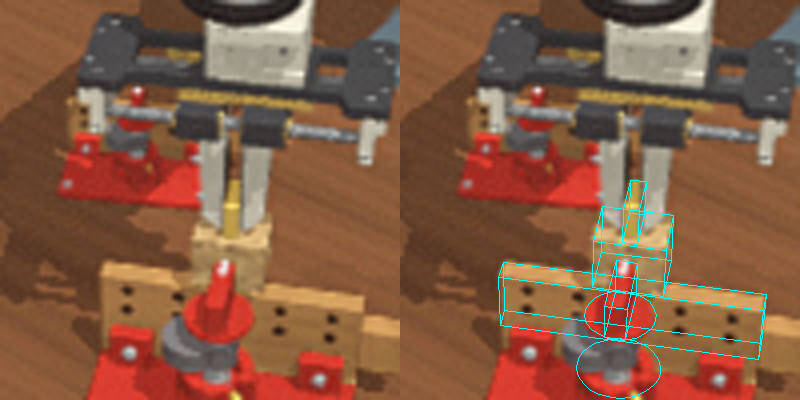

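View pics/c3t.png

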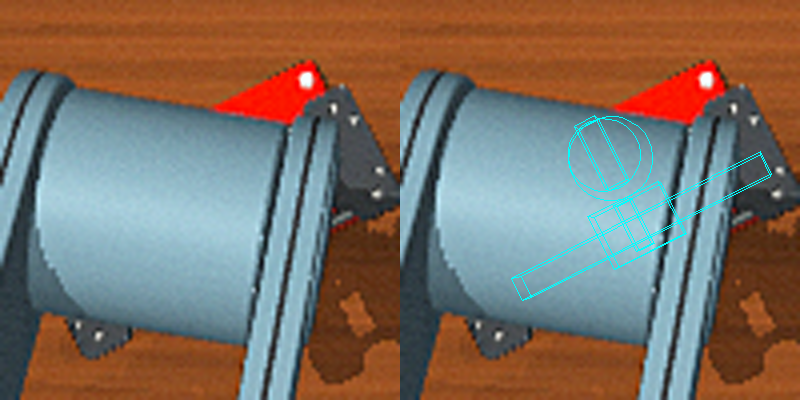

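Run:
```python
from v import *
s=load("scene3.npy")
x,y,w,h=290,160,50,75
im=cv2.resize(s["img"][y:y+h,x:x+w],None,fx=8,fy=8,interpolation=cv2.INTER_CUBIC)
o=draw(s,SA,[qc[0],qc[1],qc[2],142.4-45.9],x,y,w,h,8,None)
cv2.imwrite("pics/c3z.png",np.hstack([im,o]))
```

```text
(no output)
```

View pics/c3z.png

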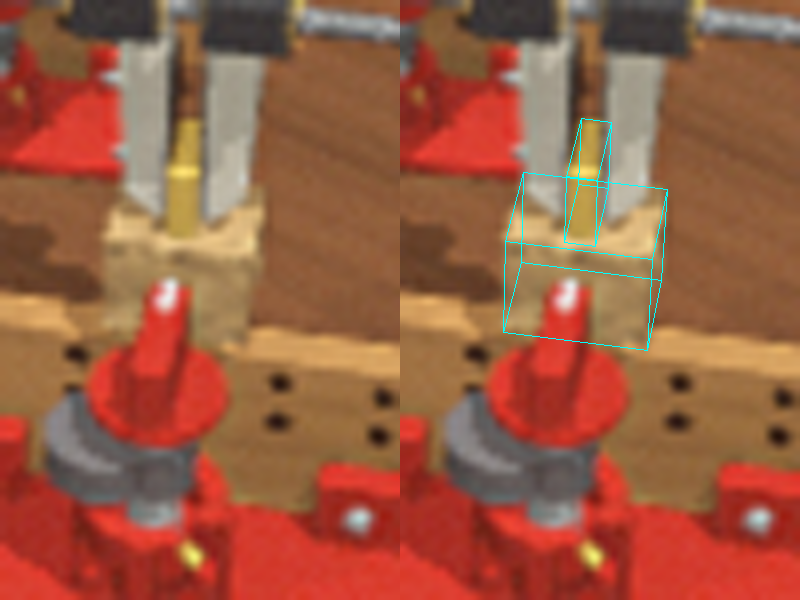

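```bash
python3 - <<'E'
from bench import robot
from h import *
qc,qs=np.load("q0.npy"); pi=np.pi
r=robot.move_linear([qc[0],qc[1],95.5],speed=35,f_stop=6)
print(r,robot.current_tcp_pos(),robot.current_gripper_width()*93, robot.current_contact_force(),robot.current_ft_torque(),robot.current_t())
for n in("scene",):
    d=robot.get_image(n); np.save(f"{n}4.npy",d,allow_pickle=True)
E
python3 - <<'E'
from v import *
s=load("scene4.npy")
x,y,w,h=290,165,50,75
im=cv2.resize(s["img"][y:y+h,x:x+w],None,fx=8,fy=8,interpolation=cv2.INTER_CUBIC)
s["img"]=s["img"].copy()
o=draw(s,SA,[qc[0],qc[1],qc[2],50],x,y,w,h,8,None)
cv2.imwrite("pics/c4z.png",np.hstack([im,o]))
E
```

```text
True [468.5903745   38.5955003   95.77797907] 9.831384480729616 [-0.16725483  0.07310268  6.09134859] [ 0.00250495  0.02472492 -0.05405129] 10.9833
```

View pics/c4z.png

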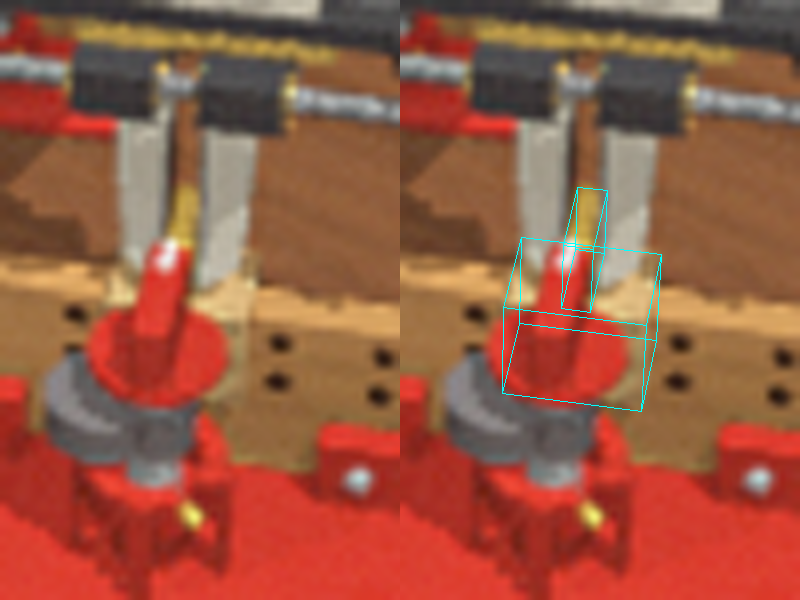

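```bash
python3 - <<'E'
from bench import robot
from h import *
qc,qs=np.load("q0.npy"); pi=np.pi
robot.move_gripper(0.5)
robot.move_linear([qc[0],qc[1],175],speed=120)
K=Rz(qc[2])@[0,50,0]+[qc[0],qc[1],0]
robot.move_linear([K[0],K[1],175],speed=120)
robot.sleep(.2)
print(robot.current_tcp_pos(),robot.current_eef_rot(),robot.current_gripper_width()*93, robot.current_contact_force(),robot.current_t())
for n in("scene",):
    d=robot.get_image(n); np.save(f"{n}5.npy",d,allow_pickle=True)
E
python3 - <<'E'
from v import *
s=load("scene5.npy")
x,y,w,h=270,145,80,100
im=cv2.resize(s["img"][y:y+h,x:x+w],None,fx=5,fy=5,interpolation=cv2.INTER_CUBIC)
o=draw(s,SA,[qc[0],qc[1],qc[2],50],x,y,w,h,5,None);o=draw(s,CL,qc,x,y,w,h,5,None,o)
cv2.imwrite("pics/c5z.png",np.hstack([im,o]))
E
```

```text
[512.48203616  61.35741208 174.94859442] [-3.13950980e+00  2.88664362e-03  4.78282032e-01] 46.0717221079998 [ 0.60086606 -0.1169887  -0.12859636] 13.3917
```

View pics/c5z.png

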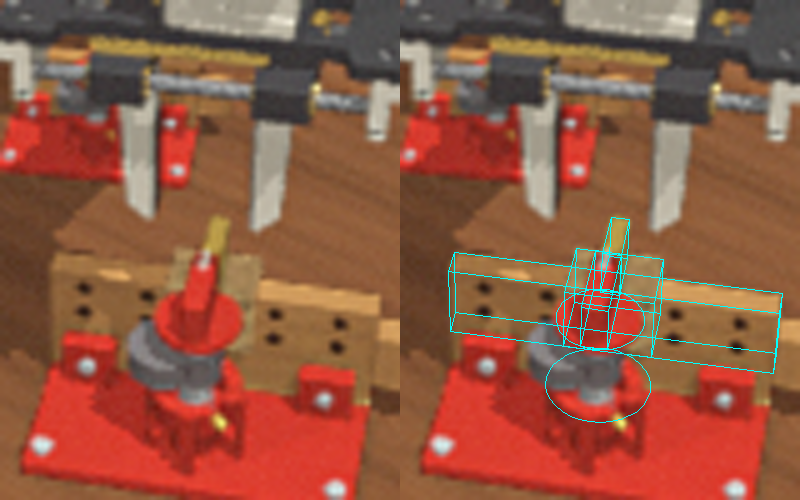

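Run:
```python
from bench import robot
from h import *
qc,qs=np.load("q0.npy"); pi=np.pi
K=Rz(qc[2])@[0,50,0]+[qc[0],qc[1],0]
print(robot.move_linear([K[0],K[1],107],[pi,0,qc[2]+pi/2],speed=80,f_stop=6),robot.current_tcp_pos())
robot.move_gripper(0.0)
robot.sleep(.2)
print(robot.current_tcp_pos(),robot.current_eef_rot(),robot.current_gripper_width()*93, robot.current_contact_force(),robot.current_ft_torque(),robot.current_t())
```

```text
False [513.55762788  61.53518781 107.46829852]
[513.43211369  61.2407386  107.15408734] [ 3.14085809e+00 -3.14366573e-04  4.78541963e-01] 13.877016034715878 [ 1.7809989  -2.15581302  1.38962689] [-0.57989939 -0.14342043 -0.15867348] 15.2583
```

Run:
```python
from bench import robot
from h import *
qc,qs=np.load("q0.npy"); pi=np.pi
K=Rz(qc[2])@[0,50,0]+[qc[0],qc[1],0]
r=robot.move_linear([K[0],K[1],97],speed=12,f_stop=18)
print(r,robot.current_tcp_pos(), robot.current_contact_force())
robot.sleep(.3)
print(robot.current_tcp_pos(),robot.current_gripper_width()*93, robot.current_contact_force(),robot.current_ft_torque(),robot.current_t())
d=robot.get_image("scene"); np.save("scene6.npy",d,allow_pickle=True)
s=d;x,y,w,h=270,145,80,100
cv2.imwrite("pics/c6.png",cv2.resize(s["img"][y:y+h,x:x+w],None,fx=6,fy=6,interpolation=cv2.INTER_CUBIC))
```

```text
True [513.64172595  61.07325664  99.11945325] [-1.26153159 -1.02937525  5.64329211]
[513.65331931  61.08180419  99.10349407] 13.667672644459998 [-0.8262923  -1.14631422  6.38225041] [-0.20808778  0.33871052 -0.13376923] 16.3
```

View pics/c6.png

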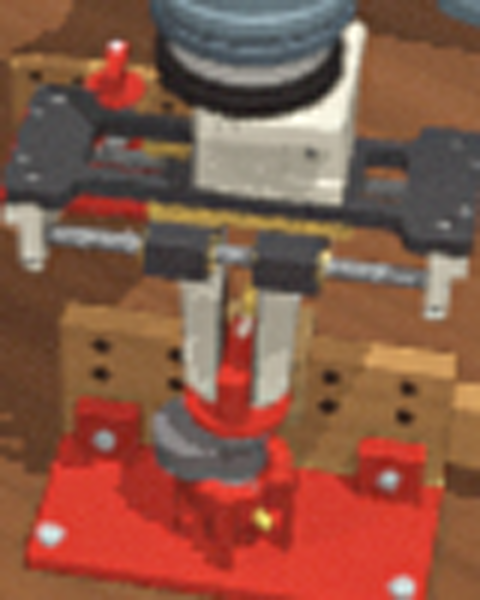

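Run:
```python
from bench import robot
from h import *
p=robot.current_tcp_pos()
for dz in (0.7,1.4,2.0):
    r=robot.move_linear([513.5,61.3,p[2]-dz],speed=5,f_stop=15)
    robot.sleep(.15)
    print(r,robot.current_tcp_pos(),robot.current_contact_force(),robot.current_ft_torque(),robot.current_t())
    if robot.current_contact_force()[2]>15: break
```

```text
False [513.58494665  61.3870934   99.07138588] [-0.32440729 -2.67509031  9.46816019] [-0.6081136   0.37472559 -0.13173457] 16.9833
False [513.69145726  61.43459712  99.00051784] [-1.46060382 -3.82111963 14.15542702] [-0.53960829  0.66574892 -0.14980217] 17.425
False [513.8095459   61.42404699  98.93866655] [-3.24711467 -3.72885149 17.30446848] [-0.57169033  0.90277909 -0.20120659] 17.8417
```

Run:
```python
from bench import robot
from h import *
qc,qs=np.load("q0.npy"); pi=np.pi
q0=np.array(robot.inverse_kinematics([513.4,61.4,97.1],[pi,0,qc[2]+pi/2]))
print(q0-robot.current_qpos())
for a in (.4,.8,1.2,1.5,1.62):
    q=q0.copy(); q[5]+=a
    robot.move_j(q.tolist())
    print(a,robot.current_tcp_pos().round(2),np.round(robot.current_eef_rot(),3),robot.current_contact_force().round(1),robot.current_ft_torque().round(2),round(robot.current_gripper_width()*93,2),robot.current_t())
    if np.abs(robot.current_contact_force()).max()>45 : break
robot.sleep(.3)
print(robot.current_contact_force().round(1),robot.current_ft_torque().round(2))
d=robot.get_image("scene"); np.save("scene7.npy",d,allow_pickle=True)
s=d;x,y,w,h=270,145,80,100
cv2.imwrite("pics/c7.png",cv2.resize(s["img"][y:y+h,x:x+w],None,fx=6,fy=6,interpolation=cv2.INTER_CUBIC))
```

```text
[-0.0013502   0.00403504 -0.00059419  0.00195101  0.00117364 -0.00239583]
0.4 [513.9   61.32  98.98] [ 3.141e+00 -2.000e-03  7.900e-02] [-3.7 -4.  19.2] [-0.76  0.75  0.09] 13.81 18.3083
0.8 [513.9   61.3   98.97] [-3.142e+00 -2.000e-03 -3.210e-01] [-2.9 -2.8 17.9] [-0.72  0.83  0.14] 13.49 18.775
1.2 [513.91  61.29  98.99] [-3.141e+00 -2.000e-03 -7.210e-01] [-3.5 -3.8 17.5] [-0.71  0.72  0.15] 14.11 19.2417
1.5 [513.9   61.33  98.96] [-3.140e+00 -1.000e-03 -1.021e+00] [-3.4 -4.5 18.5] [-0.66  0.78  0.15] 13.66 19.6333
1.62 [513.98  61.39  98.95] [-3.14e+00 -1.00e-03 -1.14e+00] [-2.8 -4.  17.5] [-0.64  0.69  0.59] 13.4 19.8833
[-3.1 -4.  18.2] [-0.67  0.65  0.63]
```

View pics/c7.png

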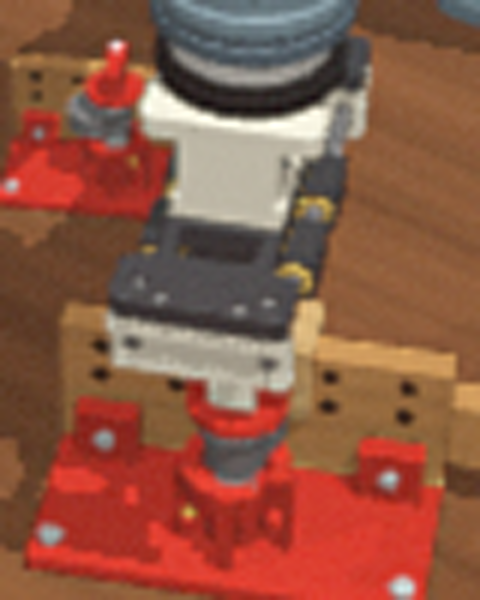

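Run:
```python
from bench import robot
from v import *
t=robot.get_image("top"); s=load("scene7.npy")
k=[(s,285,165,50,60,8),(t,205,175,100,100,4)]
o=[]
c=Rz(qc[2])@[0,-5,0]+[qc[0],qc[1],0]
for d,x,y,w,h,f in k:
    o.append(cv2.resize(d["img"][y:y+h,x:x+w],None,fx=f,fy=f,interpolation=cv2.INTER_CUBIC))
    o.append(draw(d,SA,[c[0],c[1],qc[2],50],x,y,w,h,f,None))
cv2.imwrite("pics/c8.png",np.hstack(o[:2])); cv2.imwrite("pics/c8t.png",np.hstack(o[2:]))
print(robot.current_t(),robot.current_contact_force().round(1),robot.current_ft_torque().round(2))
```

```text
20.2833 [-2.9 -3.8 17.5] [-0.62  0.68  0.58]
```

View pics/c8.png

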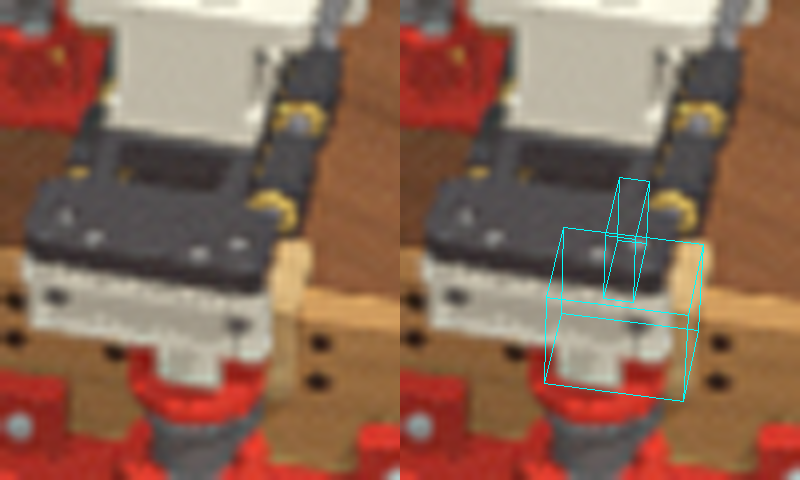

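View pics/c8t.png

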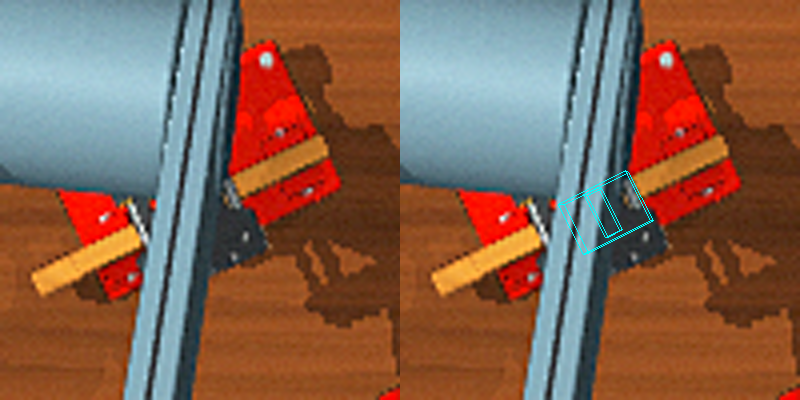

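Run:
```python
from bench import robot
print(robot.hand_in(),robot.current_t(),robot.current_contact_force().round(1),robot.current_ft_torque().round(2))
```

```text
the job is handed in; nothing more can be done
the job is handed in; nothing more can be done
```

I hung the cork pad that started farthest from the base astride the larger clamp's headstock and let go of it. I then gripped the knob, pushed it to its stop, twisted it a quarter turn clockwise, and handed in at about 20.3 s still gripping it. Handing in gives no verdict.

What the last checks showed:
- **Pad after release:** the outline drawn from my position estimate matched the scene camera image. It sat square, centred and seated, and contact came at the expected height (tool tip at 95.8 mm).
- **Push:** the tool moved down about 8.1 mm and the force then rose to about 17 N with almost no further movement. That means it reached the stop before the twist began. The first push ended early on its force limit, so I pressed again to confirm.
- **Twist:** I commanded 1.62 rad. The twisting moment jumped from about 0.15 to 0.6 N m at the end, so it reached its stop. At the end the knob was still gripped at about 13.5 mm and pressed with about 17.5 N.
- **Pad at the end:** the gripper hid most of it. The visible end was within 2–3 mm of where a pad pressed by the cam should be, and upright. I could not measure the cam's force on the pad; I inferred it from the twist stop.
- **Bystanders:** no unexpected contact force appeared on the tool during any move. I did not compare their positions before and after in the pictures.

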